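# Collect capped sample jars from a capping machine's catch tray

### The arm

A 7-joint arm with a two-finger parallel gripper is mounted at the origin on the work surface. World frame = base frame: x ahead of the robot, y to its left, z up, the work surface at z = 0. Lengths are in m, angles in rad, forces in N, time in s.
With the tool pointing down it reaches from about 0.4 to 0.85 m from the base axis. Payload 10.4 kg.
Tool frame: the origin (TCP) lies at the centre of the arm's flange, where the gripper is bolted on; the fingertips stand 173 mm ahead of it and the grasp point (between the pads) lies 155 mm ahead of it; z points along the fingers, y is the line along which they close (so a half turn about z gives the same grasp; the last joint's range is limited). The gripper opens to 85 mm and grips with 20 to 120 N. Pads are 22 mm wide; open, the fingers measure 114 mm over their backs; the gripper's body (76 mm by 85 mm) begins 54 mm behind the grasp point. The pads swing forward as they close: fully open they stand 13 mm farther back than shut.
Start: joints at [-1.178, 0.332, -0.065, 1.46, 0.022, 1.35, -0.088], TCP at [0.252, 0.572, 0.405] pointing down, gripper open.
Joint ranges: [-2.6, 2.6], [-0.5, 2.12], [-1.47, 1.34], [0.16, 2.42], [-1.27, 4.41], [0.06, 2.06], [-2.6, 2.6]. Speed limits (rad/s): [2.22, 2.22, 2.79, 2.79, 3.14, 3.14, 3.14].

### API

Orientations are given as a unit quaternion [x, y, z, w].
In Python, from workcell import manip, viewer, finder gives the robot as it stands.
- The arm moves only by the tool arm_command, never from a script. Its argument "plan" is a list of rows, each an object with "dp": the shift along the tool's x, y, z in mm, a list of three; "spin": the turn about the tool's z in rad. A call has 1 to 5 rows; each row shifts and turns the commanded pose from where the row before left it, along the tool's axes as they then stand; what a row does not reach is not made up. A row lasts 1/10 s, in which the tool goes at most 50 mm and 8.59 degrees, less where a joint would pass 70% of its speed; a pose out of reach is approached as far as the arm can. A call is refused whole if a number of a shift passes 50 or a number of a turn 0.15, either way. A call with a gripper value outside its range is refused whole. "grip" is the closure, from -1 (fully open) to 1 (shut), set as the call begins (left out, the last holds). The fingers move at their own pace and stop on an object; "newtons" is the grip in N (left out, the last holds). Time passes only in rows, so rows that do not move let the fingers close. It gives the time, the measured TCP pose, the force, the opening and the grip force at its end, in the units of the state.
- manip.get_obs(): the state, without advancing time (a new reading comes with each control period).
- viewer.camera(name): name is "side" or "top"; returns the picture (400x640x3 uint8, blue, green, red); there is no depth.
- viewer.camera_params(name): a dict with "vertical_fov" (degrees; the focal length in pixels is half the picture's height over the tangent of half this angle, whatever the lens; pixels are square), "cx", "cy" (the principal point, pixels), "R" (3x3) and "t" (3): a world point X has camera coordinates R X + t. Camera axes: x right, y down, z forward; pixel columns grow to the right and rows downward; lengths in m; the calibration is good to about 2 mm. A picture is of the moment at which its call begins. camera_params takes no time and is no camera call.
- manip.hand_in(): hands the job in; it is judged then, once.
Trained networks look in the newest picture that a camera, given by its name, has taken for a name from the list of things; names that differ only in an ending like _2 or _b are one class to them, and where a whole thing is asked for, a point or a joint stands for the part that bears it (a point fixed in the world has none). Each returns a list of dicts, best first, with "score" (0 to 1); they miss things now and then, are a little off and sometimes report something else, mostly with a low value. They report only what shows in the picture. A call takes as long as a camera call. They do not tell look-alikes from the thing itself.
- finder.find_in(camera, thing): "position" ([x, y, z] in m, in world coordinates, good to about 4 mm: the middle of the surface that is visible of it).
The state is a dict: "clock": time; "joint_pos": joint angles; "joint_velocities": joint speeds; "tau": joint torques, N m; "position": TCP position; "ee_rot": TCP orientation; "ft_force": force on the tool from outside, world axes, zero at the start; "torque": the same for the moment, N m; "grip_width": opening from 0.0 (shut) to 1.0 (fully open); "grasp_force": force on a finger pad.
Only numpy, scipy, OpenCV 4.12 (cv2) and the standard library are available. Lean on these libraries where they do the work, as an engineer would, in place of code of your own. Each camera call takes 0.05 s, during which the arm holds its last target. There are 200 camera calls.

### The job

The capping machine has dropped three amber sample jars in its catch tray. Collect the two that have got their white screw caps into the grey tote, setting each one down upright on the tote's floor rather than dropping it, and leave the open jar without a cap standing where it is in the tray.

Things in the scene. Friction and masses are not known exactly. Their poses are not given: they have to be found in the camera images.
- jar_a_center (a point): First amber glass sample jar closed with a white screw cap (finished). Upright cylinder 46 mm across, above 45 mm its cap 44 mm across, 60 mm tall in all, 0.08 to 0.17 kg. The point is its centre, 30 mm above its underside; z is its axis. Three jars start in one row, roughly along x, in mixed order, 30 mm or more apart, 35 mm or more from the tray's rim.
- jar_b_center (a point): Second amber glass sample jar closed with a white screw cap (finished). Upright cylinder 46 mm across, above 45 mm its cap 44 mm across, 60 mm tall in all, 0.08 to 0.17 kg. The point is its centre, 30 mm above its underside; z is its axis. The catch tray: shallow, 330 mm long (roughly x), 170 mm wide, floor 3 mm and rim 18 mm above the bench; the white machine stands along its -y side.
- open_jar_center (a point): amber glass jar that got no cap: open at the top, 46 mm across, 54 mm tall, standing in the same row in the tray. The point is its centre, 27 mm above its underside. To be left alone. On the -y side of the tray the machine is 50 mm high, and 150 to 200 mm from 65 mm behind the tray.
- tote_floor (a point): grey plastic tote, an open box that stands fast on the bench to the robot's left: 260 mm long (its x axis), 190 mm wide (its y axis), 70 mm high, walls and floor 5 mm thick, inside 250 x 180 mm. The point is the middle of its inner floor, 5 mm above the bench; z up.
Not all that is in view belongs to the job. What is shaped like the part that bears jar_b_center but purple or turquoise is not meant.

How it is judged:
By the outcome, as a careful person would: the job done as asked, in the order asked, and still so for the second after the job is handed in, with the robot touching nothing.
It also fails if it takes over 64 s, if anything falls off the work surface, if the arm or the gripper's body presses on something with over 40 N, if the wrist force passes 120 N, or if a joint passes its speed limit or range.

## Working session

There is one attempt and no reset: what is moved stays moved. The work goes in short steps, Python scripts to look and compute and a tool call to move; the robot and the scene stay as the last step left them, time stands still between calls to the robot, and variables do not carry over. Pictures are saved under pics/ and viewed, at most 10 in all, crops included, and the job is handed in when it is done.

Besides the shell and the picture viewer there is one more tool, called after ">>>" by a JSON object that holds its "op" and its "data", one argument or row to a line. arm_command: Moves the arm, as the interface text tells. Its arguments: {"type":"object","properties":{"plan":{"type":"array","items":{"type":"object","properties":{"dp":{"type":"array","items":{"type":"number"}},"spin":{"type":"number"}}}},"grip":{"type":"number"},"newtons":{"type":"number"}},"required":["plan"]}

```bash
mkdir -p pics
python3 - <<'E'
from workcell import manip, viewer, finder
import cv2,numpy as np
for c in ["top","side"]:
    cv2.imwrite(f"pics/{c}0.png",viewer.camera(c))
    p=viewer.camera_params(c);print(c,{k:np.round(v,3).tolist() for k,v in p.items() if not isinstance(v,str)})
    for t in ["jar_a_center","open_jar_center","tote_floor"]:
        for d in finder.find_in(c,t):print(c,t,round(d['score'],2),np.round(d['position'],3))
o=manip.get_obs();print({k:np.round(v,3).tolist() for k,v in o.items()})
E
```

```text
top {'vertical_fov': 55.862, 'cx': 317.586, 'cy': 196.939, 'R': [[-0.004, -1.0, -0.01], [-0.996, 0.005, -0.084], [0.084, 0.01, -0.996]], 't': [0.028, 0.53, 0.656]}
top jar_a_center 0.66 [ 0.436 -0.22   0.061]
top jar_a_center 0.64 [0.501 0.24  0.007]
top open_jar_center 0.66 [ 0.617 -0.248  0.037]
top tote_floor 0.65 [0.503 0.244 0.004]
side {'vertical_fov': 57.372, 'cx': 321.63, 'cy': 204.831, 'R': [[0.925, -0.38, -0.009], [-0.259, -0.613, -0.746], [0.278, 0.692, -0.666]], 't': [-0.487, 0.184, 0.542]}
side jar_a_center 0.82 [ 0.429 -0.24   0.064]
side open_jar_center 0.73 [ 0.61  -0.246  0.039]
side tote_floor 0.71 [0.499 0.248 0.034]
{'clock': 0.4, 'joint_pos': [-1.178, 0.332, -0.065, 1.46, 0.022, 1.35, -0.089], 'joint_velocities': [0.0, -0.001, -0.0, -0.001, -0.001, -0.001, -0.0], 'tau': [-0.001, -62.455, 0.049, -39.138, 0.016, 0.004, -0.0], 'position': [0.252, 0.572, 0.405], 'ee_rot': [0.206, 0.978, -0.0, -0.0], 'ft_force': [0.022, 0.125, -0.36], 'torque': [-0.039, 0.006, -0.013], 'grasp_force': 0.0, 'grip_width': 1.002}
```

View pics/top0.png

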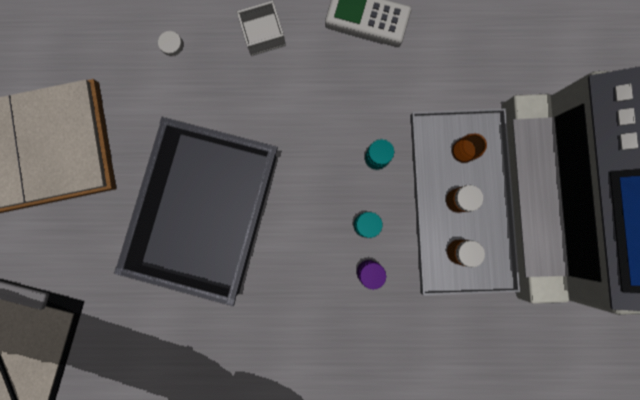

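View pics/side0.png

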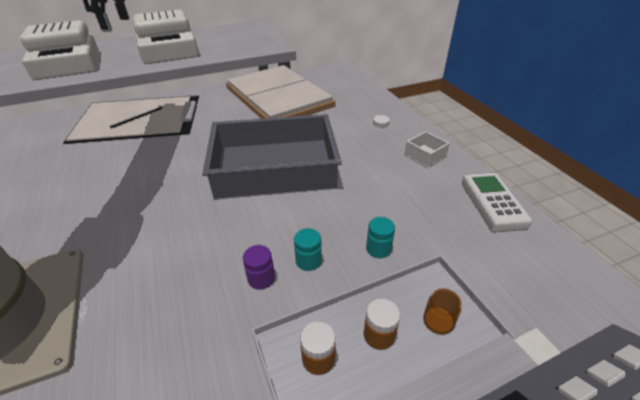

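The top view shows white-capped jars at about (469,198) and (469,253), and the open jar at (465,149). Decoys are at (380,153), (368,224) and (372,275), and the tote is centred near (198,211). Next I'll measure these precisely.

```bash
cat > h.py <<'E'
from workcell import manip, viewer, finder
import cv2,numpy as np
def ray(c,uv,z):
    p=viewer.camera_params(c);R=np.array(p['R']);t=np.array(p['t'])
    f=200/np.tan(np.radians(p['vertical_fov'])/2)
    d=R.T@np.array([(uv[0]-p['cx'])/f,(uv[1]-p['cy'])/f,1]);o=-R.T@t
    return o+d*(z-o[2])/d[2]
def caps(c,img,box):
    h=cv2.cvtColor(img,cv2.COLOR_BGR2HSV); m=cv2.inRange(h,(0,0,140),(179,45,255))
    n,_,s,ce=cv2.connectedComponentsWithStats(m)
    return [(s[i].tolist(),ce[i]) for i in range(1,n) if s[i,4]>200 and box[0]<ce[i][0]<box[2] and box[1]<ce[i][1]<box[3]]
def tool(target):
    o=manip.get_obs();from scipy.spatial.transform import Rotation as Ro
    R=Ro.from_quat(o['ee_rot']).as_matrix()
    return np.round(1000*R.T@(np.array(target)-o['position']),1),np.round(R[:,1],3),np.round(o['position'],4),o['clock']
E
python3 - <<'E'
from h import *
im=cv2.imread('pics/top0.png')
for s,ce in caps('top',im,(430,120,500,290)):print('top',s,ce,ray('top',(s[0]+s[2]/2-.5,s[1]+s[3]/2-.5),.063))
im=cv2.imread('pics/side0.png')
for s,ce in caps('side',im,(280,280,420,390)):print('side',s,ce,ray('side',ce,.06))
c=[ray('top',p,.07)[:2] for p in [(163,120),(278,150),(234,303),(117,271)]]
print('tote',np.round(c,3),np.mean(c,0), 'opposite edges',[np.linalg.norm(c[i]-c[i-1]) for i in range(4)])
d=c[0]-c[3]+c[1]-c[2];print('tote yaw long',np.degrees(np.arctan2(d[1],d[0])))
print('tray',[np.round(ray('top',p,.018),3)[:2] for p in [(413,114),(502,111),(517,290),(423,293)]])
print('open',ray('top',(464,149),.057)); print('decoys',[np.round(ray('top',p,.06),3) for p in [(380,151),(368,224),(372,275)]])
E
```

```text
top [458, 185, 25, 26, 496] [470.27620968 197.48991935] [ 0.52427414 -0.23114202  0.063     ]
top [421, 221, 34, 70, 1567] [435.35162731 259.7811104 ] [ 0.42784749 -0.17370573  0.063     ]
top [459, 241, 26, 26, 522] [471.78735632 253.80076628] [ 0.43094632 -0.23009983  0.063     ]
tote [[0.659 0.288]
 [0.606 0.092]
 [0.353 0.163]
 [0.405 0.357]] [0.50554259 0.22492224] opposite edges [np.float64(0.26334263466812974), np.float64(0.20380695980496208), np.float64(0.2630497268848934), np.float64(0.20141029796572316)]
tote yaw long -15.368347585434275
tray [array([ 0.682, -0.15 ]), array([ 0.687, -0.313]), array([ 0.364, -0.325]), array([ 0.359, -0.16 ])]
open [ 0.60831343 -0.22640223  0.057     ]
decoys [array([ 0.605, -0.082,  0.06 ]), array([ 0.481, -0.06 ,  0.06 ]), array([ 0.396, -0.065,  0.06 ])]
```

Run:
```python
import cv2
a=cv2.imread('pics/top0.png')[100:310,340:540];cv2.imwrite('pics/crop1.png',cv2.resize(a,None,fx=2.8,fy=2.8,interpolation=cv2.INTER_CUBIC))
```

```text
(no output)
```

View pics/crop1.png

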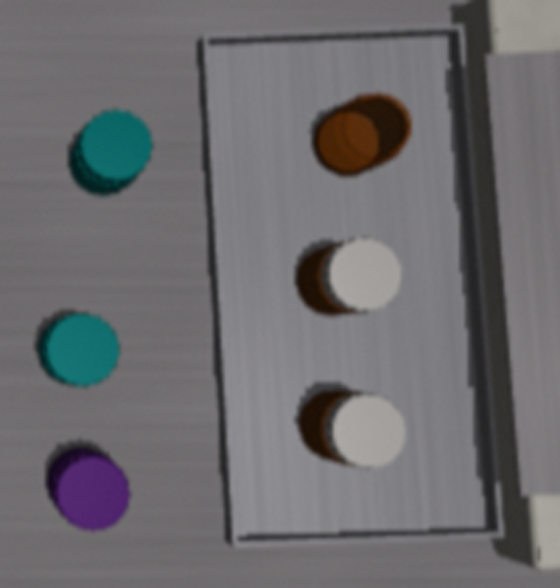

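The crop puts the caps at about (470,198) and (472,254) px, with the open jar's rim near (473,146) px. So jar A is at (0.431, -0.230), jar B at (0.524, -0.231) and the open jar at (0.617, -0.243). I'll turn the tool so the fingers close along world y.

>>> {"op": "arm_command", "data": {
  "plan": [
    {"dp": [0,0,9],"spin": -0.083},
    {"dp": [0,0,9],"spin": -0.083},
    {"dp": [0,0,9],"spin": -0.083},
    {"dp": [0,0,9],"spin": -0.083},
    {"dp": [0,0,9],"spin": -0.083}
  ],
  "grip": -1,
  "newtons": 40
}}

```text
clock: 0.9
position: [0.2524, 0.5717, 0.3594]
ee_rot: [-0.001, 1.0, 0.0, 0.0]
ft_force: [-0.4, -0.5, 0.4]
grip_width: 1.002
grasp_force: 0.0
```

>>> {"op": "arm_command", "data": {
  "plan": [
    {"dp": [-25,-37,0]},
    {"dp": [-25,-37,0]},
    {"dp": [-25,-37,0]},
    {"dp": [-25,-37,0]},
    {"dp": [-25,-37,0]}
  ]
}}

```text
invalid input at $.plan[0]: expected keys dp, spin
```

>>> {"op": "arm_command", "data": {
  "plan": [
    {"dp": [-20,-37,0]},
    {"dp": [-20,-37,0]},
    {"dp": [-20,-37,0]},
    {"dp": [-20,-37,0]},
    {"dp": [-20,-37,0]}
  ]
}}

```text
invalid input at $.plan[0]: expected keys dp, spin
```

>>> {"op": "arm_command", "data": {
  "plan": [
    {"dp": [5,-43,0]},
    {"dp": [5,-43,0]},
    {"dp": [5,-43,0]},
    {"dp": [5,-43,0]},
    {"dp": [5,-43,0]}
  ]
}}

```text
invalid input at $.plan[0]: expected keys dp, spin
```

>>> {"op": "arm_command", "data": {
  "plan": [
    {"dp": [-25,-37,0],"spin": 0},
    {"dp": [-25,-37,0],"spin": 0},
    {"dp": [-25,-37,0],"spin": 0},
    {"dp": [-25,-37,0],"spin": 0},
    {"dp": [-25,-37,0],"spin": 0}
  ]
}}

```text
clock: 1.4
position: [0.3781, 0.385, 0.3599]
ee_rot: [0.0, 1.0, 0.0, 0.0]
ft_force: [0.8, -0.2, 0.5]
grip_width: 1.001
grasp_force: 0.0
```

>>> {"op": "arm_command", "data": {
  "plan": [
    {"dp": [-20,-37,0],"spin": 0},
    {"dp": [-20,-37,0],"spin": 0},
    {"dp": [-20,-37,0],"spin": 0},
    {"dp": [-20,-37,0],"spin": 0},
    {"dp": [-20,-37,0],"spin": 0}
  ]
}}

```text
clock: 1.9
position: [0.4777, 0.1999, 0.36]
ee_rot: [0.0, 1.0, 0.0, 0.0]
ft_force: [0.8, 0.9, 0.8]
grip_width: 1.003
grasp_force: 0.0
```

>>> {"op": "arm_command", "data": {
  "plan": [
    {"dp": [5,-43,0],"spin": 0},
    {"dp": [5,-43,0],"spin": 0},
    {"dp": [5,-43,0],"spin": 0},
    {"dp": [5,-43,0],"spin": 0},
    {"dp": [5,-43,0],"spin": 0}
  ]
}}

```text
clock: 2.4
position: [0.4514, -0.0151, 0.3599]
ee_rot: [0.0, 1.0, 0.0, 0.0]
ft_force: [0.4, -0.4, -0.2]
grip_width: 0.998
grasp_force: 0.0
```

>>> {"op": "arm_command", "data": {
  "plan": [
    {"dp": [4,-43,0],"spin": 0},
    {"dp": [4,-43,0],"spin": 0},
    {"dp": [4,-43,0],"spin": 0},
    {"dp": [4,-43,0],"spin": 0},
    {"dp": [4,-43,0],"spin": 0}
  ]
}}

```text
clock: 2.9
position: [0.4313, -0.2301, 0.36]
ee_rot: [0.0, 1.0, 0.0, 0.001]
ft_force: [1.4, 0.8, -0.3]
grip_width: 1.002
grasp_force: 0.0
```

>>> {"op": "arm_command", "data": {
  "plan": [
    {"dp": [0,0,25],"spin": 0},
    {"dp": [0,0,25],"spin": 0},
    {"dp": [0,0,25],"spin": 0},
    {"dp": [0,0,15],"spin": 0},
    {"dp": [0,0,10],"spin": 0}
  ]
}}

```text
clock: 3.4
position: [0.4315, -0.2282, 0.2586]
ee_rot: [0.0, 1.0, 0.0, -0.001]
ft_force: [-0.1, -0.1, -0.2]
grip_width: 1.0
grasp_force: 0.0
```

Run:
```python
from h import *
cv2.imwrite('pics/side1.png',viewer.camera('side'))
print(tool([.431,-.230,.185]))
```

```text
(array([ 0.1, -2. , 72.7]), array([0.001, 1.   , 0.001]), array([ 0.4313, -0.228 ,  0.2577]), 3.45)
```

View pics/side1.png

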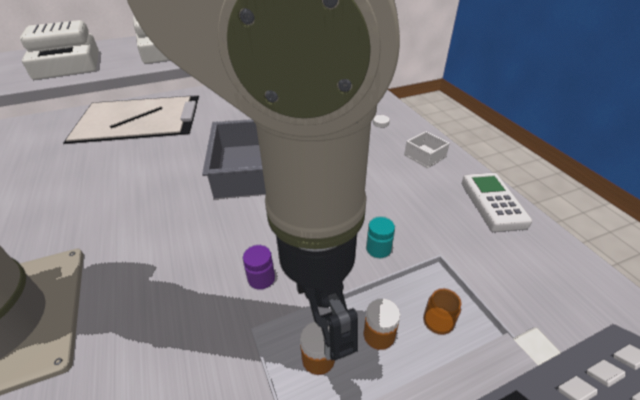

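The gripper is above jar A, seen at (318,350) px, with its near finger at (340,335) px; jar B is clear at (381,323) px. Descending.

>>> {"op": "arm_command", "data": {
  "plan": [
    {"dp": [0,-2,20],"spin": 0},
    {"dp": [0,0,20],"spin": 0},
    {"dp": [0,0,16],"spin": 0},
    {"dp": [0,0,10],"spin": 0},
    {"dp": [0,0,6],"spin": 0}
  ]
}}

```text
clock: 3.95
position: [0.432, -0.2304, 0.1875]
ee_rot: [0.0, 1.0, 0.0, 0.0]
ft_force: [-0.3, -0.5, 0.0]
grip_width: 1.0
grasp_force: 0.0
```

>>> {"op": "arm_command", "data": {
  "plan": [
    {"dp": [0,0,0],"spin": 0},
    {"dp": [0,0,0],"spin": 0},
    {"dp": [0,0,0],"spin": 0},
    {"dp": [0,0,0],"spin": 0},
    {"dp": [0,0,0],"spin": 0}
  ],
  "grip": 1,
  "newtons": 40
}}

```text
clock: 4.45
position: [0.4322, -0.2305, 0.1885]
ee_rot: [0.0, 1.0, -0.0, 0.001]
ft_force: [-1.3, 0.8, 6.4]
grip_width: 0.527
grasp_force: 40.9
```

>>> {"op": "arm_command", "data": {
  "plan": [
    {"dp": [0,0,0],"spin": 0},
    {"dp": [0,0,0],"spin": 0},
    {"dp": [0,0,0],"spin": 0}
  ]
}}

```text
clock: 4.75
position: [0.4322, -0.2306, 0.1886]
ee_rot: [0.0, 1.0, -0.0, 0.001]
ft_force: [-1.5, 0.4, 6.9]
grip_width: 0.523
grasp_force: 40.9
```

>>> {"op": "arm_command", "data": {
  "plan": [
    {"dp": [0,0,-8],"spin": 0},
    {"dp": [0,0,-20],"spin": 0},
    {"dp": [0,0,-30],"spin": 0},
    {"dp": [0,0,-35],"spin": 0},
    {"dp": [0,0,-35],"spin": 0}
  ]
}}

```text
clock: 5.25
position: [0.4314, -0.2305, 0.3174]
ee_rot: [0.001, 1.0, -0.0, -0.0]
ft_force: [0.7, -0.6, -0.4]
grip_width: 0.525
grasp_force: 41.1
```

Run:
```python
from h import *
a=viewer.camera('side');b=viewer.camera('top')
cv2.imwrite('pics/s2.png',np.vstack([a[100:400,200:560],b[100:330,100:460]]))
for t in ["jar_a_center","open_jar_center"]:
    for d in finder.find_in('side',t):print(t,round(d['score'],2),np.round(d['position'],3))
print(tool([.55,.215,.31]))
```

```text
jar_a_center 0.73 [ 0.414 -0.244  0.176]
open_jar_center 0.72 [ 0.608 -0.248  0.038]
(array([-117.8,  445.5,    6.7]), array([0.001, 1.   , 0.   ]), array([ 0.4318, -0.2304,  0.3165]), 5.45)
```

View pics/s2.png

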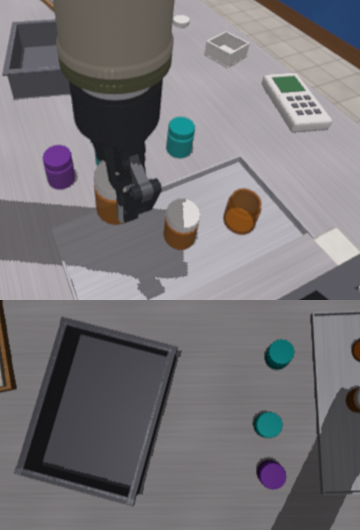

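Jar A is held upright at about (110,190) px in the crop. The open jar and jar B haven't moved. Carrying it to the tote.

>>> {"op": "arm_command", "data": {
  "plan": [
    {"dp": [-8,15,0],"spin": 0},
    {"dp": [-8,30,0],"spin": 0},
    {"dp": [-8,32,0],"spin": 0},
    {"dp": [-8,32,0],"spin": 0},
    {"dp": [-8,32,0],"spin": 0}
  ]
}}

```text
clock: 5.95
position: [0.4715, -0.0881, 0.3144]
ee_rot: [0.001, 1.0, -0.0, -0.001]
ft_force: [0.9, -0.1, -1.2]
grip_width: 0.524
grasp_force: 41.1
```

>>> {"op": "arm_command", "data": {
  "plan": [
    {"dp": [-8,32,0],"spin": 0},
    {"dp": [-8,32,0],"spin": 0},
    {"dp": [-8,32,0],"spin": 0},
    {"dp": [-8,32,0],"spin": 0},
    {"dp": [-8,32,0],"spin": 0}
  ]
}}

```text
clock: 6.45
position: [0.5117, 0.0718, 0.3143]
ee_rot: [0.0, 1.0, -0.0, -0.001]
ft_force: [0.7, 0.5, -0.4]
grip_width: 0.526
grasp_force: 41.1
```

>>> {"op": "arm_command", "data": {
  "plan": [
    {"dp": [-8,32,0],"spin": 0},
    {"dp": [-8,32,0],"spin": 0},
    {"dp": [-8,32,0],"spin": 0},
    {"dp": [-8,30,0],"spin": 0},
    {"dp": [-8,20,0],"spin": 0}
  ]
}}

```text
clock: 6.95
position: [0.5516, 0.219, 0.3139]
ee_rot: [-0.001, 1.0, -0.0, -0.001]
ft_force: [1.0, 0.3, -1.6]
grip_width: 0.519
grasp_force: 41.1
```

>>> {"op": "arm_command", "data": {
  "plan": [
    {"dp": [0,0,20],"spin": 0},
    {"dp": [0,0,25],"spin": 0},
    {"dp": [0,0,25],"spin": 0},
    {"dp": [0,0,20],"spin": 0},
    {"dp": [0,0,10],"spin": 0}
  ]
}}

```text
clock: 7.45
position: [0.5509, 0.216, 0.2123]
ee_rot: [0.0, 1.0, -0.001, -0.002]
ft_force: [0.6, -0.1, -0.9]
grip_width: 0.528
grasp_force: 41.2
```

>>> {"op": "arm_command", "data": {
  "plan": [
    {"dp": [0,0,8],"spin": 0},
    {"dp": [0,0,6],"spin": 0},
    {"dp": [0,0,3],"spin": 0},
    {"dp": [0,0,1],"spin": 0},
    {"dp": [0,0,0],"spin": 0}
  ]
}}

```text
clock: 7.95
position: [0.5523, 0.2166, 0.1981]
ee_rot: [0.0, 1.0, 0.0, 0.0]
ft_force: [-0.2, -0.7, -1.8]
grip_width: 0.523
grasp_force: 41.2
```

Run:
```python
from h import *
a=viewer.camera('side');b=viewer.camera('top')
cv2.imwrite('pics/s3.png',np.vstack([a[60:260,150:450],b[100:320,100:400]]))
```

```text
(no output)
```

View pics/s3.png

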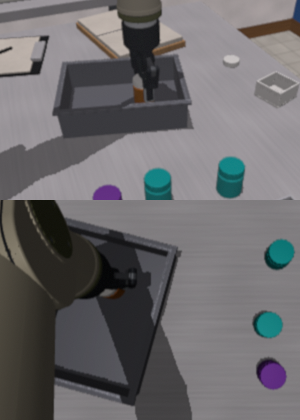

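The jar is inside the tote, near (138,90) px in the side crop, clear of the walls. I'll lower it until it makes contact.

>>> {"op": "arm_command", "data": {
  "plan": [
    {"dp": [0,0,2],"spin": 0},
    {"dp": [0,0,2],"spin": 0},
    {"dp": [0,0,1],"spin": 0},
    {"dp": [0,0,1],"spin": 0},
    {"dp": [0,0,0],"spin": 0}
  ]
}}

```text
clock: 8.55
position: [0.5521, 0.2166, 0.1915]
ee_rot: [0.0, 1.0, -0.0, -0.0]
ft_force: [-0.0, 0.0, -0.9]
grip_width: 0.525
grasp_force: 41.1
```

>>> {"op": "arm_command", "data": {
  "plan": [
    {"dp": [0,0,1],"spin": 0},
    {"dp": [0,0,1],"spin": 0},
    {"dp": [0,0,0],"spin": 0}
  ]
}}

```text
clock: 8.85
position: [0.5523, 0.2165, 0.1906]
ee_rot: [0.0, 1.0, 0.0, 0.0]
ft_force: [-3.7, -1.5, 9.4]
grip_width: 0.526
grasp_force: 42.2
```

Contact came at TCP z 0.1906, as expected, so I'll release.

>>> {"op": "arm_command", "data": {
  "plan": [
    {"dp": [0,0,0],"spin": 0},
    {"dp": [0,0,0],"spin": 0},
    {"dp": [0,0,0],"spin": 0},
    {"dp": [0,0,0],"spin": 0},
    {"dp": [0,0,0],"spin": 0}
  ],
  "grip": -0.7
}}

```text
clock: 9.35
position: [0.5521, 0.2165, 0.1896]
ee_rot: [0.0, 1.0, -0.0, -0.0]
ft_force: [0.5, 0.3, -0.3]
grip_width: 0.847
grasp_force: 0.0
```

>>> {"op": "arm_command", "data": {
  "plan": [
    {"dp": [0,0,-10],"spin": 0},
    {"dp": [0,0,-20],"spin": 0},
    {"dp": [0,0,-30],"spin": 0},
    {"dp": [0,0,-35],"spin": 0},
    {"dp": [0,0,-30],"spin": 0}
  ]
}}

```text
clock: 9.85
position: [0.5522, 0.2164, 0.3173]
ee_rot: [0.001, 1.0, 0.0, 0.001]
ft_force: [-0.5, 0.2, -0.4]
grip_width: 0.848
grasp_force: 0.0
```

Run:
```python
from h import *
a=viewer.camera('side')
cv2.imwrite('pics/s4.png',a[60:400,150:560])
print(tool([.524,-.231,.32]))
```

```text
(array([  28.9, -447.7,    0.5]), array([0.001, 1.   , 0.004]), array([0.5534, 0.2167, 0.3224]), 9.9)
```

View pics/s4.png

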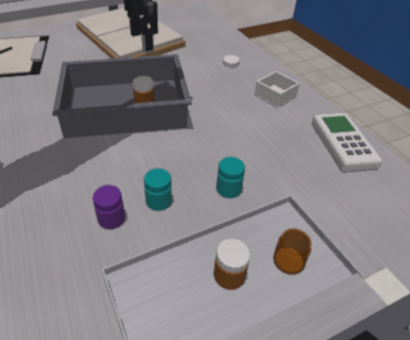

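Jar A stands upright in the tote at about (143,90) px in the crop. Jar B (232,263) and the open jar (293,251) haven't been disturbed. Going for jar B.

>>> {"op": "arm_command", "data": {
  "plan": [
    {"dp": [2,-28,0],"spin": 0},
    {"dp": [2,-40,0],"spin": 0},
    {"dp": [2,-40,0],"spin": 0},
    {"dp": [2,-40,0],"spin": 0},
    {"dp": [2,-40,0],"spin": 0}
  ]
}}

```text
clock: 10.4
position: [0.5417, 0.0269, 0.3154]
ee_rot: [0.0, 1.0, 0.0, 0.0]
ft_force: [0.6, -0.4, 0.1]
grip_width: 0.851
grasp_force: 0.0
```

>>> {"op": "arm_command", "data": {
  "plan": [
    {"dp": [3,-40,0],"spin": 0},
    {"dp": [3,-40,0],"spin": 0},
    {"dp": [3,-40,0],"spin": 0},
    {"dp": [3,-40,0],"spin": 0},
    {"dp": [3,-40,0],"spin": 0}
  ]
}}

```text
clock: 10.9
position: [0.5264, -0.1731, 0.3154]
ee_rot: [0.0, 1.0, 0.0, 0.0]
ft_force: [0.8, 0.4, 0.3]
grip_width: 0.85
grasp_force: 0.0
```

>>> {"op": "arm_command", "data": {
  "plan": [
    {"dp": [3,-40,0],"spin": 0},
    {"dp": [0,-20,0],"spin": 0},
    {"dp": [0,0,20],"spin": 0},
    {"dp": [0,0,20],"spin": 0},
    {"dp": [0,0,10],"spin": 0}
  ]
}}

```text
clock: 11.4
position: [0.5234, -0.2314, 0.2636]
ee_rot: [0.001, 1.0, 0.0, -0.001]
ft_force: [0.2, 0.7, 0.2]
grip_width: 0.852
grasp_force: 0.0
```

Run:
```python
from h import *
a=viewer.camera('side')
cv2.imwrite('pics/s5.png',a[100:400,200:560])
print(tool([.524,-.231,.186]))
```

```text
(array([-1. , -0. , 76.6]), array([0.001, 1.   , 0.001]), array([ 0.5232, -0.2311,  0.2626]), 11.45)
```

View pics/s5.png

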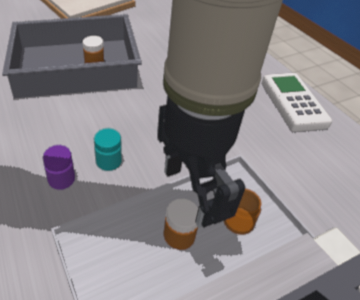

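The gripper is above jar B (182,225) in the same relation as it was for jar A, with the open jar behind and untouched. Descending and gripping.

>>> {"op": "arm_command", "data": {
  "plan": [
    {"dp": [-1,0,20],"spin": 0},
    {"dp": [0,0,20],"spin": 0},
    {"dp": [0,0,18],"spin": 0},
    {"dp": [0,0,12],"spin": 0},
    {"dp": [0,0,7],"spin": 0}
  ]
}}

```text
clock: 11.95
position: [0.5249, -0.2313, 0.1874]
ee_rot: [0.0, 1.0, 0.0, -0.0]
ft_force: [-0.3, 0.8, -0.3]
grip_width: 0.855
grasp_force: 0.0
```

>>> {"op": "arm_command", "data": {
  "plan": [
    {"dp": [0,0,0],"spin": 0},
    {"dp": [0,0,0],"spin": 0},
    {"dp": [0,0,0],"spin": 0},
    {"dp": [0,0,0],"spin": 0},
    {"dp": [0,0,0],"spin": 0}
  ],
  "grip": 1,
  "newtons": 40
}}

```text
clock: 12.45
position: [0.5252, -0.2317, 0.1886]
ee_rot: [0.0, 1.0, -0.0, 0.001]
ft_force: [-0.7, -0.2, 5.9]
grip_width: 0.524
grasp_force: 41.6
```

>>> {"op": "arm_command", "data": {
  "plan": [
    {"dp": [0,0,0],"spin": 0},
    {"dp": [0,0,0],"spin": 0}
  ]
}}

```text
clock: 12.65
position: [0.5252, -0.2317, 0.1886]
ee_rot: [0.0, 1.0, -0.0, 0.001]
ft_force: [-1.8, 0.4, 6.8]
grip_width: 0.523
grasp_force: 41.6
```

>>> {"op": "arm_command", "data": {
  "plan": [
    {"dp": [0,0,-8],"spin": 0},
    {"dp": [0,0,-20],"spin": 0},
    {"dp": [0,0,-30],"spin": 0},
    {"dp": [0,0,-35],"spin": 0},
    {"dp": [0,0,-35],"spin": 0}
  ]
}}

```text
clock: 13.15
position: [0.5244, -0.2314, 0.3172]
ee_rot: [0.001, 1.0, 0.0, -0.0]
ft_force: [1.3, 0.4, -0.8]
grip_width: 0.52
grasp_force: 41.0
```

>>> {"op": "arm_command", "data": {
  "plan": [
    {"dp": [5,15,0],"spin": 0},
    {"dp": [5,32,0],"spin": 0},
    {"dp": [5,34,0],"spin": 0},
    {"dp": [5,34,0],"spin": 0},
    {"dp": [5,34,0],"spin": 0}
  ]
}}

```text
clock: 13.65
position: [0.4993, -0.0812, 0.3161]
ee_rot: [0.001, 1.0, 0.0, 0.0]
ft_force: [-0.0, 0.2, -1.9]
grip_width: 0.522
grasp_force: 41.0
```

>>> {"op": "arm_command", "data": {
  "plan": [
    {"dp": [5,34,0],"spin": 0},
    {"dp": [5,34,0],"spin": 0},
    {"dp": [5,34,0],"spin": 0},
    {"dp": [5,34,0],"spin": 0},
    {"dp": [5,34,0],"spin": 0}
  ]
}}

```text
clock: 14.15
position: [0.4745, 0.0888, 0.3162]
ee_rot: [0.001, 1.0, 0.0, 0.0]
ft_force: [0.1, -0.9, -1.7]
grip_width: 0.524
grasp_force: 41.0
```

>>> {"op": "arm_command", "data": {
  "plan": [
    {"dp": [5,34,0],"spin": 0},
    {"dp": [5,34,0],"spin": 0},
    {"dp": [5,34,0],"spin": 0},
    {"dp": [5,32,0],"spin": 0},
    {"dp": [3,22,0],"spin": 0}
  ]
}}

```text
clock: 14.65
position: [0.4513, 0.2458, 0.3161]
ee_rot: [-0.001, 1.0, 0.0, 0.0]
ft_force: [0.8, -0.2, -0.9]
grip_width: 0.523
grasp_force: 41.0
```

>>> {"op": "arm_command", "data": {
  "plan": [
    {"dp": [0,0,20],"spin": 0},
    {"dp": [0,0,25],"spin": 0},
    {"dp": [0,0,25],"spin": 0},
    {"dp": [0,0,20],"spin": 0},
    {"dp": [0,0,10],"spin": 0}
  ]
}}

```text
clock: 15.15
position: [0.4516, 0.2432, 0.2144]
ee_rot: [0.0, 1.0, -0.001, -0.001]
ft_force: [-0.8, -0.3, -1.0]
grip_width: 0.52
grasp_force: 41.1
```

>>> {"op": "arm_command", "data": {
  "plan": [
    {"dp": [0,0,8],"spin": 0},
    {"dp": [0,0,6],"spin": 0},
    {"dp": [0,0,2],"spin": 0},
    {"dp": [0,0,0],"spin": 0}
  ]
}}

```text
clock: 15.55
position: [0.4523, 0.2437, 0.2]
ee_rot: [0.0, 1.0, 0.0, 0.0]
ft_force: [-1.3, 1.1, -1.2]
grip_width: 0.526
grasp_force: 41.1
```

Run:
```python
from h import *
a=viewer.camera('side')
cv2.imwrite('pics/s6.png',cv2.resize(a[80:220,170:370],None,fx=3,fy=3))
```

```text
(no output)
```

View pics/s6.png

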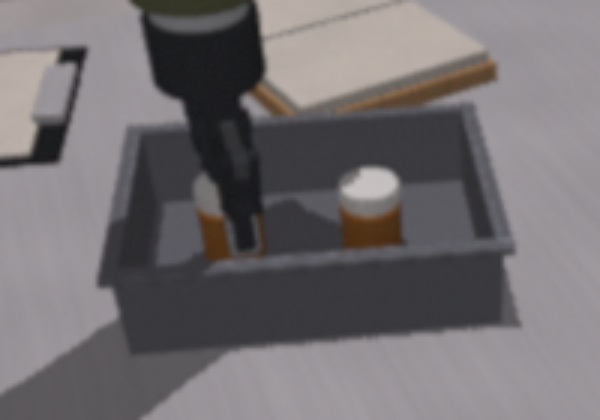

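Jar B, at (225,220) px, is inside the tote and clear of the walls; jar A is upright at (370,210) px. Setting jar B down.

>>> {"op": "arm_command", "data": {
  "plan": [
    {"dp": [0,0,3],"spin": 0},
    {"dp": [0,0,2],"spin": 0},
    {"dp": [0,0,2],"spin": 0},
    {"dp": [0,0,1],"spin": 0},
    {"dp": [0,0,0],"spin": 0}
  ]
}}

```text
clock: 16.1
position: [0.4521, 0.2436, 0.1915]
ee_rot: [0.0, 1.0, -0.0, -0.0]
ft_force: [0.2, 0.4, -0.7]
grip_width: 0.525
grasp_force: 41.1
```

>>> {"op": "arm_command", "data": {
  "plan": [
    {"dp": [0,0,1],"spin": 0},
    {"dp": [0,0,1],"spin": 0},
    {"dp": [0,0,0],"spin": 0}
  ]
}}

```text
clock: 16.4
position: [0.4523, 0.2437, 0.1906]
ee_rot: [0.0, 1.0, 0.0, 0.0]
ft_force: [-3.9, -2.5, 11.0]
grip_width: 0.519
grasp_force: 42.3
```

>>> {"op": "arm_command", "data": {
  "plan": [
    {"dp": [0,0,0],"spin": 0},
    {"dp": [0,0,0],"spin": 0},
    {"dp": [0,0,0],"spin": 0},
    {"dp": [0,0,0],"spin": 0},
    {"dp": [0,0,0],"spin": 0}
  ],
  "grip": -0.7
}}

```text
clock: 16.9
position: [0.4522, 0.2436, 0.1896]
ee_rot: [0.0, 1.0, -0.0, -0.0]
ft_force: [-0.5, 1.1, -0.2]
grip_width: 0.851
grasp_force: 0.0
```

>>> {"op": "arm_command", "data": {
  "plan": [
    {"dp": [0,0,-10],"spin": 0},
    {"dp": [0,0,-20],"spin": 0},
    {"dp": [0,0,-30],"spin": 0},
    {"dp": [0,0,-35],"spin": 0},
    {"dp": [0,0,-35],"spin": 0}
  ]
}}

```text
clock: 17.4
position: [0.452, 0.2434, 0.3217]
ee_rot: [0.0, 1.0, 0.0, 0.0]
ft_force: [-0.0, 0.6, 0.4]
grip_width: 0.851
grasp_force: 0.0
```

>>> {"op": "arm_command", "data": {
  "plan": [
    {"dp": [0,0,-20],"spin": 0},
    {"dp": [0,0,-20],"spin": 0},
    {"dp": [0,0,-10],"spin": 0},
    {"dp": [0,0,0],"spin": 0},
    {"dp": [0,0,0],"spin": 0}
  ]
}}

```text
clock: 17.9
position: [0.452, 0.2435, 0.3691]
ee_rot: [0.0, 1.0, -0.0, -0.0]
ft_force: [-1.6, -0.4, 0.0]
grip_width: 0.851
grasp_force: 0.0
```

Run:
```python
from h import *
a=viewer.camera('side')
cv2.imwrite('pics/s7.png',a[60:400,150:560])
for d in finder.find_in('side','jar_a_center')+finder.find_in('side','open_jar_center'):print(round(d['score'],2),np.round(d['position'],3))
```

```text
0.93 [0.548 0.203 0.052]
0.65 [ 0.611 -0.246  0.038]
```

View pics/s7.png

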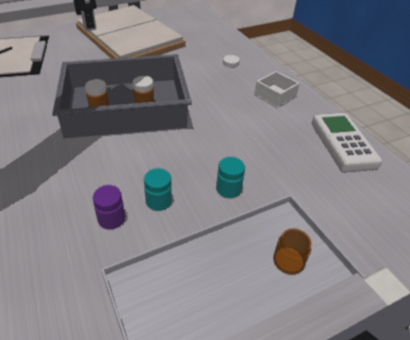

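Both capped jars stand upright in the tote at (96,95) and (143,90) px. The open jar is still in place at (293,251) px, and the gripper is clear.

```bash
python3 -c "
from workcell import manip
print(manip.hand_in())"
```

```text
the job is handed in; nothing more can be done
None
```

Both capped jars are standing upright on the tote's floor, the open jar was left untouched in the tray, and I handed the job in at about 18 s of the 64 s allowed; no verdict came back.

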